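# Load the big round cell into the kitchen timer

### The job

Take the big round cell from its rest and load it into the open battery bay of the white timer, nub towards the fixed contact: press its flat end against the spring contact first, then tip the nub end down behind the fixed contact until the cell lies level and fully home, and let go. The bay's contacts are delicate, so feel your way in gently and do not force the cell; leave everything else where it stands.

Things in the scene. Friction and masses are not known exactly. Their poses are not given: they have to be found in the camera images.
- cell: Loose steel cylinder cell, 33 mm diameter, body 58 mm long, plus a round nub 10 mm wide and 3 mm long on one end (61 mm overall), about 140 g. Starts lying level on the rest. Origin: on the axis at the middle of the 58 mm body. x: along the axis towards the nub (the flat end is at x=-29 mm, the nub tip at +32 mm).
- nub (a point): Centre of the tip of the cell's nub.
- flat_end (a point): Centre of the cell's flat end.
- rest: Grey plastic plate 80 x 60 mm, 4 mm thick, fixed, with two ribs along it that stand 4 mm above the plate, 26 mm apart inside, each 4 mm wide; the cell lies between them, its axis 20.5 mm above the ledge. Origin: centre of the underside; x along the ribs.
- timer: White plastic timer, fixed, face up: slab 160 mm (x) by 124 mm (y from -54 to +70 mm), 18 mm high, display and two 3 mm high keys along its +y side. On it a battery carriage along x, at y=0, from the spring contact (-x end) to the fixed contact (+x end), with open top and sides. Origin: at ledge height under the nominal bay. x: along the bay, spring to fixed contact; z up.
- bay_floor (a point): Point of the timer on the nominal bay's floor, 21 mm above the ledge, at timer x=0, y=0. Carriage 40 mm wide; two ribs on its floor, 4 mm high, 4 mm wide, 26 mm apart inside. The whole carriage (floor, blocks, contacts) is clipped on up to 14 mm either way along x from nominal: no reading shows this offset, it must be felt (or seen). It stays put. The bay bears 25 N in all.
- spring_nominal (a point): Nominal centre of the spring contact's free face, timer x=-23 mm, 16.5 mm above the bay floor (true: up to 14 mm off along x). A steel disc 16 mm wide that slides towards -x up to 12 mm to a hard stop, pushing back with 2 N at first plus 0.7 N per mm (9 N at 10 mm, 10.5 N at the stop). Behind it a block, nominal x=-52 to -40 mm, 22 mm above the floor.
- fixed_nominal (a point): Nominal centre of the rigid fixed contact's face, timer x=+32 mm, 16.5 mm above the bay floor (true: same offset as the spring). Its block is 10 mm thick, 22 mm above the floor. Free gap from disc to this face 55 mm: the seated cell keeps the disc 6 mm in, its axis 37.5 mm above the ledge; tilted 25 degrees the disc's upper edge must go in about 9 to 11 mm for the nub end to pass.
- jar: Closed glass coffee jar, 80 mm wide, 130 mm high; origin at the centre of its underside. Leave alone.
- mug: Blue ceramic mug, 82 mm wide, 92 mm high; origin at the centre of its underside. Leave alone.
- tin: Stainless sugar tin with knob, 90 mm wide, 117 mm high; origin at the centre of its underside. Leave alone.
- rack: Chrome rack with three upright saucers, 110 x 170 mm, about 150 mm high, fixed; origin at the centre of its underside. Leave alone.
- teaspoon: Steel teaspoon, 140 mm long, lying on the ledge. Leave alone.
- door: The timer's loose bay door, white plate 64 x 44 x 5 mm lying on the ledge; origin at the centre of its underside. Not used; leave alone.
- coaster: Cork coaster, 96 mm wide, 6 mm thick; origin at the centre of its underside. Leave alone.

How it is judged:
By the outcome, as a careful person would: the job done as asked, in the order asked, and still so for the second after the job is handed in, with the robot touching nothing.
It also fails if it takes over 53 s, if anything falls off the work surface, if the arm or the gripper's body presses on something with over 40 N, if the wrist force passes 120 N, or if a joint passes its speed limit or range.

### The arm

A 6-joint arm with a two-finger parallel gripper is mounted at the origin on the work surface. World frame = base frame: x ahead of the robot, y to its left, z up, the work surface at z = 0. Lengths are in mm, angles in rad, forces in N, time in s.
With the tool pointing down it reaches from about 350 to 975 mm from the base axis. Payload 7.1 kg.
Tool frame: the origin (TCP) lies between the finger pads; the fingertips stand 8 mm ahead of it and the grasp point (between the pads) lies 11 mm behind it; x points along the fingers, y is the direction in which the jaws open and shut, and the axes are right-handed (so a half turn about x gives the same grasp; the last joint's range is limited). The gripper opens to 88 mm and grips with 3 to 60 N. Pads are 20 mm wide; open, the fingers measure 115 mm over their backs; the gripper's body (75 mm by 178 mm) begins 61 mm behind the grasp point.
Start: joints at [-1.267, 0.423, 1.63, -0, 1.089, -0.019], TCP at [198.282, -592.696, 230.675] pointing down, gripper open.
Joint ranges: [-3, 3], [-0.9, 2.11], [0.09, 2.58], [-1.31, 4.45], [0.11, 2.69], [-2.54, 2.54]. Speed limits (rad/s): [2.39, 2.39, 3.01, 3.14, 3.14, 3.14].

### API

Orientations are given as a rotation vector (axis times angle).
In Python, from workcell import ctrl gives the robot as it stands.
- The arm moves only by the tool apply_moves, never from a script. Its argument "increments" is a list of rows, each an object with "gripper": the opening in per cent of the stroke, from 0 (shut) to 100 (fully open); "delta_pos": the shift along the tool's x, y, z in cm, a list of three; "dr": the turn, a rotation vector about the tool's x, y, z in rad, a list of three. In form: [{"gripper": gripper, "delta_pos": [dx, dy, dz], "dr": [ax, ay, az]}, ...]. A call has exactly 5 rows; each row shifts and turns the commanded pose from where the row before left it, along the tool's axes as they then stand; what a row does not reach is not made up. A row lasts 1/12 s, in which the tool goes at most 41.7 mm and 7.16 degrees, less where a joint would pass 70% of its speed; a pose out of reach is approached as far as the arm can. A call with a gripper value outside its range is refused whole. The fingers move at their own pace and stop on an object; the grip force is fixed at half the most. Time passes only in rows, so rows that do not move let the fingers close, or fill a call up. It gives the time, the measured TCP pose, the force and the opening at its end, in the units of the state.
- ctrl.get_obs(): the state, without advancing time (a new reading comes with each control period).
- ctrl.get_image(name): name is "side" or "top" or "wrist"; returns a dict with "img" (400x640x3 uint8, red, green, blue), "range_z" (400x640 float32, mm along the optical axis (not along the pixel's ray), 0 where there is no reading), "mtx" (3x3 intrinsics, pixels), "k1" (the pictures are not rectified: a ray, as slopes to the right and down, at radius r is drawn at 1 + k1 r^2 times it, then the intrinsics apply), "rvec" (rotation vector, rad) and "tvec" (3), from world to camera coordinates, as OpenCV has them. Camera axes: x right, y down, z forward; pixel columns grow to the right and rows downward; lengths in mm; the calibration is good to about 2 mm. A picture is of the moment at which its call begins.
- ctrl.close_job(): hands the job in, once; it reports no verdict.
The state is a dict: "t": time; "qpos": joint angles; "qvel": joint speeds; "joint_torque": joint torques, N m; "ee_pos": TCP position; "orientation": TCP orientation; "ft_force": force on the tool from outside, world axes, zero at the start; "moment": the same for the moment, N m; "width": finger opening in mm.
Only numpy, scipy, OpenCV 4.12 (cv2) and the standard library are available. Lean on these libraries where they do the work, as an engineer would, in place of code of your own. Each camera call takes 0.05 s, during which the arm holds its last target. There are 200 camera calls.

## Working session

There is one attempt and no reset: what is moved stays moved. The work goes in short steps, Python scripts to look and compute and a tool call to move; the robot and the scene stay as the last step left them, time stands still between calls to the robot, and variables do not carry over. Pictures are saved under pics/ and viewed, about 8 in all and at most 12, crops included, and the job is handed in when it is done.

Besides the shell and the picture viewer there is one more tool, called after "Request:" as a command line: name --argument value ..., lists and objects as JSON in quotes. apply_moves: Moves the arm, as the interface text tells. Its arguments: {"type":"object","properties":{"increments":{"type":"array","items":{"type":"object","properties":{"gripper":{"type":"number"},"delta_pos":{"type":"array","items":{"type":"number"}},"dr":{"type":"array","items":{"type":"number"}}}}}},"required":["increments"]}

```bash
mkdir -p pics; ls; cat > h.py <<'E'
import numpy as np, cv2
from scipy.spatial.transform import Rotation as R
from workcell import ctrl
def cam(n):
    d=ctrl.get_image(n); d['R']=cv2.Rodrigues(np.array(d['rvec'],float))[0]; d['t']=np.array(d['tvec'],float).ravel(); return d
def rays(d,uv):
    uv=np.atleast_2d(uv).astype(float); K=np.array(d['mtx'])
    return cv2.undistortPoints(uv[:,None],K,np.array([d['k1'],0,0,0.]))[:,0]
def onplane(d,uv,z):
    r=rays(d,uv); v=np.c_[r,np.ones(len(r))]@d['R']; c=-d['R'].T@d['t']
    return c+v*((z-c[2])/v[:,2])[:,None]
def cloud(d):
    h,w=d['range_z'].shape; u,v=np.meshgrid(np.arange(w),np.arange(h))
    r=rays(d,np.c_[u.ravel(),v.ravel()]); z=d['range_z'].ravel()
    P=(np.c_[r,np.ones(len(r))]*z[:,None]-d['t'])@d['R']; P[z==0]=np.nan
    return P.reshape(h,w,3)
def proj(d,P):
    return cv2.projectPoints(np.atleast_2d(P).astype(float),np.array(d['rvec'],float),d['t'],np.array(d['mtx'],float),np.array([d['k1'],0,0,0.]))[0][:,0]
def save(n,img): cv2.imwrite('pics/'+n+'.png',cv2.cvtColor(img,cv2.COLOR_RGB2BGR))
E
python3 - <<'E'
from h import *
for n in ['side','top']:
    d=cam(n); save(n+'0',d['img']); np.savez(n+'0.npz',**d); print(n,-d['R'].T@d['t'],d['R'][2],d['mtx'][0],d['k1'])
o=ctrl.get_obs(); print(o)
E
```

```text
pics
side [304.13480929 874.38219311 731.04389044] [ 0.24476356 -0.77375067 -0.58429504] [443.47177814   0.         311.44959278] -0.027080659280138607
top [ 445.74252603   -9.67197642 1552.11321591] [ 0.0784991  -0.01968104 -0.99671989] [504.82608058   0.         321.07212985] -0.11502679487707991
{'t': 0.1, 'qpos': array([-1.26701089e+00,  4.23746769e-01,  1.63056460e+00,  8.40381810e-06,
        1.08855663e+00, -1.89870999e-02]), 'qvel': array([-0.00074663, -0.0022953 , -0.00203422,  0.00063976,  0.00053767,
        0.00129548]), 'joint_torque': array([-1.00844783e-03, -5.45611739e+01, -2.74325627e+01,  6.44583511e-02,
        1.88146537e-02, -5.23202550e-05]), 'ee_pos': array([ 198.14722657, -592.28220789,  230.00966895]), 'orientation': array([ 2.04723715,  0.33463031, -2.04759732]), 'ft_force': array([-0.74654821, -0.7081606 , -0.01638853]), 'moment': array([ 0.03698638, -0.02702417,  0.03307257]), 'width': 88.17917221035587}
```

View pics/top0.png

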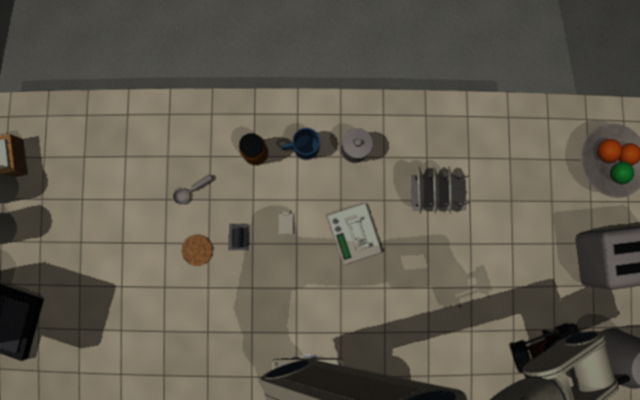

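View pics/side0.png

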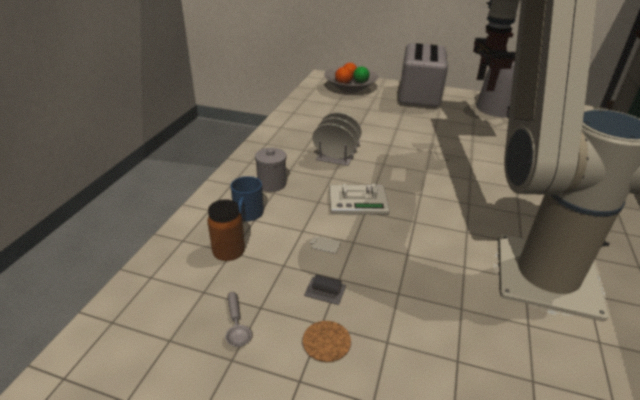

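```bash
python3 - <<'E'
from h import *
def ld(n):
    return dict(np.load(n+'0.npz'))
d=ld('top'); s=ld('side')
a=cv2.resize(d['img'][190:275,215:395],None,fx=4.4,fy=4.4,interpolation=cv2.INTER_CUBIC)[:, :790]
b=cv2.resize(s['img'][170:310,290:400],None,fx=4.2,fy=4.2,interpolation=cv2.INTER_CUBIC)
save('c1',np.clip(a*1.4,0,255).astype('uint8')); save('c2',np.clip(b*1.4,0,255).astype('uint8')); print(a.shape,b.shape)
for nm,e in (('top',d),('side',s)):
    P=cloud(e); I=e['img'].astype(int)
    print(nm,'table z',np.nanmedian(P[280:300,240:260,2]) if nm=='top' else np.nanmedian(P[270:290,400:420,2]))
    # cell: points on z 25..50 near rest
    c=onplane(d,[[238,237]],20)[0]; t=onplane(d,[[355,233]],18)[0]
    D=np.linalg.norm(P[...,:2]-c[:2],axis=2)
    m=(D<60)&(P[...,2]>24)&(P[...,2]<50); Q=P[m]; print('cell',c,len(Q),Q.mean(0),Q.max(0),Q.min(0))
    D=np.linalg.norm(P[...,:2]-t[:2],axis=2)
    m=((D<130)&(P[...,2]>11)&(P[...,2]<60)).astype('uint8')
    n,l,st,_=cv2.connectedComponentsWithStats(m); k=1+st[1:,4].argmax(); Q=P[l==k]
    r=cv2.minAreaRect(Q[:,:2].astype('float32')); print('timer',t,r)
    m=(D<80)&(P[...,2]>32)&(P[...,2]<60); print(m.sum(), P[m].mean(0), cv2.minAreaRect(P[m][:,:2].astype('float32')))
E
```

```text
(374, 790, 3) (588, 462, 3)
top table z -0.24554342249580685
cell [477.5622502  211.74891223  20.        ] 186 [475.76035241 212.48826343  33.37108752] [504.5072123  229.54096331  44.22197936] [447.32118862 198.01725951  24.46135421]
timer [ 491.14362842 -143.45998212   18.        ] ((488.39447021484375, -142.36447143554688), (159.09225463867188, 123.25515747070312), 18.532344818115234)
113 [ 483.61400198 -151.04812317   42.57606897] ((488.1462707519531, -150.80825805664062), (93.66432189941406, 40.5655632019043), 18.208276748657227)
side table z 1.362961715195059
cell [477.5622502  211.74891223  20.        ] 348 [473.92522443 220.79808305  33.77786761] [504.59622854 233.15133816  41.23199391] [445.36334621 199.96773354  24.00160456]
timer [ 491.14362842 -143.45998212   18.        ] ((487.6051025390625, -138.04470825195312), (160.22283935546875, 127.05095672607422), 18.099319458007812)
123 [ 479.49677644 -146.38579356   42.38233858] ((487.0762634277344, -148.54425048828125), (94.605712890625, 43.890960693359375), 16.872766494750977)
```

View pics/c1.png

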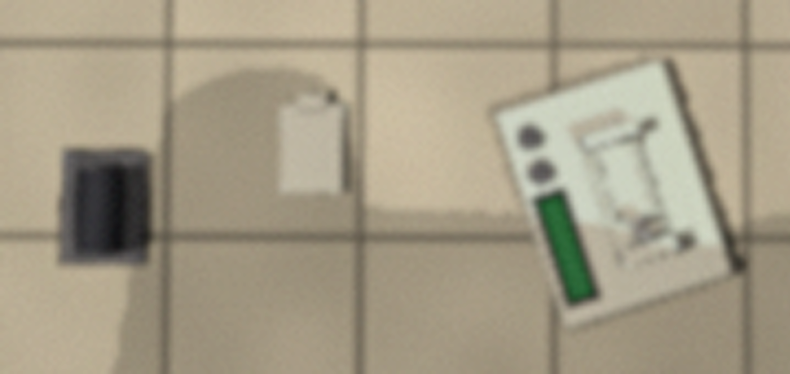

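```bash
cat >> h.py <<'E'
import json
def pose():
    o=ctrl.get_obs(); return np.array(o['ee_pos']),R.from_rotvec(o['orientation']),o
def rot(yaw,tilt=0):
    """tool for cell axis at world yaw, nub raised by tilt; tool z along nub dir"""
    # tool x down, tool z = nub direction, y = z cross x
    R0=R.from_matrix(np.array([[0,0,-1],[0,0,1],[0,0,0]]).T) if 0 else None
    x=np.array([0,0,-1.]);z=np.array([1.,0,0]);y=np.cross(z,x)
    return R.from_euler('z',yaw)*R.from_euler('y',-tilt)*R.from_matrix(np.c_[x,y,z])
def rows(p,r,pt,rt,n,g=100,nd=2):
    """n rows from (p,r) to (pt,rt); rounded, self-correcting"""
    p0,r0=p,r; w=(r0.inv()*rt).as_rotvec(); out=[]
    for i in range(1,n+1):
        gp=p0+(pt-p0)*i/n; gr=r0*R.from_rotvec(w*i/n)
        d=np.round(r.inv().apply(gp-p)/10,nd); a=np.round((r.inv()*gr).as_rotvec(),3)
        p=p+r.apply(d*10); r=r*R.from_rotvec(a); out.append({"gripper":g,"delta_pos":d.tolist(),"dr":a.tolist()})
    return out,p,r
def show(o):
    for i in range(0,len(o),5): print(json.dumps(o[i:i+5]))
E
python3 - <<'E'
from h import *
p,r,o=pose(); print(np.round(r.as_matrix(),3))
d=cam('wrist'); print(np.round(r.inv().apply(-d['R'].T@d['t']-p)),np.round((r.inv()*R.from_matrix(d['R'].T)).as_matrix(),3),d['mtx'])
for y in (0,np.pi):
    print(y,(r.inv()*rot(y)).as_rotvec())
def seg(pts,R_):
    P,Q=p,r; a=[]
    for pt,rt,n in pts:
        o,P,Q=rows(P,Q,np.array(pt,float),rt,n); a+=o
    show(a)
ang=(r.inv()*rot(0)).as_rotvec(); rt=rot(0) if np.linalg.norm(ang)<np.pi/2 else rot(np.pi)
seg([((470,-250,250),r,11),((475,150,220),rt,14)],0)
E
```

```text
[[-0.     0.317 -0.948]
 [ 0.001 -0.948 -0.317]
 [-1.    -0.001 -0.   ]]
[-154.   -1.  -77.] [[ 0.001 -0.279  0.96 ]
 [ 1.     0.001 -0.001]
 [-0.001  0.96   0.279]] [[288.25969284   0.         317.77803241]
 [  0.         288.25969284 202.36286527]
 [  0.           0.           1.        ]]
0 [-2.81882349e+00 -1.80422779e-03  2.47934352e-04]
3.141592653589793 [3.22768593e-01 1.74383460e-04 1.26899513e-03]
[{"gripper": 100, "delta_pos": [-0.18, -2.17, -3.33], "dr": [0.0, 0.0, 0.0]}, {"gripper": 100, "delta_pos": [-0.18, -2.16, -3.33], "dr": [0.0, 0.0, 0.0]}, {"gripper": 100, "delta_pos": [-0.18, -2.17, -3.33], "dr": [0.0, 0.0, 0.0]}, {"gripper": 100, "delta_pos": [-0.18, -2.17, -3.33], "dr": [0.0, 0.0, 0.0]}, {"gripper": 100, "delta_pos": [-0.17, -2.17, -3.33], "dr": [0.0, 0.0, 0.0]}]
[{"gripper": 100, "delta_pos": [-0.18, -2.16, -3.33], "dr": [0.0, 0.0, 0.0]}, {"gripper": 100, "delta_pos": [-0.18, -2.17, -3.34], "dr": [0.0, 0.0, 0.0]}, {"gripper": 100, "delta_pos": [-0.18, -2.17, -3.33], "dr": [0.0, 0.0, 0.0]}, {"gripper": 100, "delta_pos": [-0.18, -2.17, -3.33], "dr": [0.0, 0.0, 0.
[... 556 characters left out ...]
per": 100, "delta_pos": [0.22, -2.79, -0.63], "dr": [0.023, 0.0, 0.001]}, {"gripper": 100, "delta_pos": [0.21, -2.8, -0.56], "dr": [0.023, 0.0, -0.0]}, {"gripper": 100, "delta_pos": [0.22, -2.82, -0.49], "dr": [0.023, 0.0, -0.0]}, {"gripper": 100, "delta_pos": [0.21, -2.82, -0.43], "dr": [0.023, 0.0, -0.0]}]
[{"gripper": 100, "delta_pos": [0.22, -2.84, -0.37], "dr": [0.024, 0.0, -0.0]}, {"gripper": 100, "delta_pos": [0.21, -2.84, -0.3], "dr": [0.023, 0.0, -0.0]}, {"gripper": 100, "delta_pos": [0.22, -2.85, -0.23], "dr": [0.023, 0.0, 0.0]}, {"gripper": 100, "delta_pos": [0.21, -2.85, -0.16], "dr": [0.023, 0.0, 0.0]}, {"gripper": 100, "delta_pos": [0.22, -2.85, -0.1], "dr": [0.023, 0.0, 0.0]}]
```

Request:
apply_moves --increments '[{"gripper": 100,"delta_pos": [-0.2,-2.2,-3.3],"dr": [0,0,0]},{"gripper": 100,"delta_pos": [-0.2,-2.2,-3.3],"dr": [0,0,0]},{"gripper": 100,"delta_pos": [-0.2,-2.2,-3.3],"dr": [0,0,0]},{"gripper": 100,"delta_pos": [-0.2,-2.2,-3.3],"dr": [0,0,0]},{"gripper": 100,"delta_pos": [-0.2,-2.2,-3.3],"dr": [0,0,0]}]'

```text
t: 0.57
ee_pos: [320.4, -434.4, 240.5]
orientation: [2.047, 0.333, -2.048]
ft_force: [0.7, -0.8, 0.6]
width: 87.9
```

Request:
apply_moves --increments '[{"gripper": 100,"delta_pos": [-0.2,-2.2,-3.3],"dr": [0,0,0]},{"gripper": 100,"delta_pos": [-0.2,-2.2,-3.3],"dr": [0,0,0]},{"gripper": 100,"delta_pos": [-0.2,-2.2,-3.3],"dr": [0,0,0]},{"gripper": 100,"delta_pos": [-0.2,-2.2,-3.3],"dr": [0,0,0]},{"gripper": 100,"delta_pos": [-0.2,-2.2,-3.3],"dr": [0,0,0]}]'

```text
t: 0.98
ee_pos: [442.2, -277.6, 250.8]
orientation: [2.047, 0.333, -2.047]
ft_force: [0.5, -1.0, 0.0]
width: 87.9
```

Request:
apply_moves --increments '[{"gripper": 100,"delta_pos": [0.2,-2.7,-2.0],"dr": [0.02,0,0]},{"gripper": 100,"delta_pos": [0.3,-2.7,-0.9],"dr": [0.02,0,0]},{"gripper": 100,"delta_pos": [0.3,-2.7,-0.8],"dr": [0.02,0,0]},{"gripper": 100,"delta_pos": [0.4,-2.8,-0.8],"dr": [0.02,0,0]},{"gripper": 100,"delta_pos": [0.4,-2.8,0],"dr": [0.02,0,0]}]'

```text
t: 1.4
ee_pos: [446.9, -133.0, 234.6]
orientation: [2.105, 0.235, -2.103]
ft_force: [0.3, 0.5, 1.0]
width: 87.6
```

```bash
python3 - <<'E'
from h import *
p,r,o=pose(); print(o['t'],p,r.as_matrix()[:,2],o['qpos'])
d=cam('wrist'); np.savez('wt.npz',**d)
save('wt',np.clip(d['img']*1.3,0,255).astype('uint8'))
E
```

```text
1.4 [ 446.88899488 -133.02588218  234.56280451] [-9.75397850e-01 -2.20450468e-01 -7.90572347e-04] [-3.14976503e-01  1.82476040e-01  1.96661892e+00  2.45945869e-04
  9.91700113e-01  1.03340905e+00]
```

View pics/wt.png

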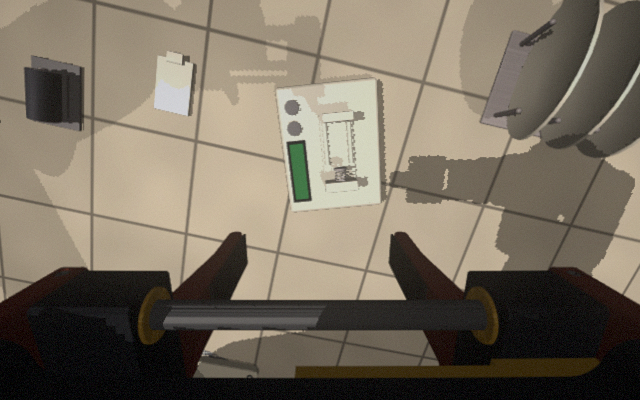

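```bash
python3 - <<'E'
from h import *
p,r,o=pose()
a,P,Q=rows(p,r,np.array([420,212,160.]),rot(np.pi),10); show(a)
d=dict(np.load('wt.npz')); P=cloud(d)
t=np.array([488,-150]); D=np.linalg.norm(P[...,:2]-[488,-142],axis=2)
m=((D<130)&(P[...,2]>11)&(P[...,2]<60)).astype('uint8')
n,l,st,_=cv2.connectedComponentsWithStats(m); k=1+st[1:,4].argmax(); Q=P[l==k]
print(cv2.minAreaRect(Q[:,:2].astype('float32')), np.nanmedian(P[40:60,230:260,2]))
m=(D<80)&(P[...,2]>32)&(P[...,2]<60); print(m.sum(), cv2.minAreaRect(P[m][:,:2].astype('float32')),P[m].max(0))
E
```

```text
[{"gripper": 100, "delta_pos": [0.74, -3.38, -0.52], "dr": [0.022, 0.0, 0.0]}, {"gripper": 100, "delta_pos": [0.75, -3.39, -0.45], "dr": [0.022, 0.001, 0.001]}, {"gripper": 100, "delta_pos": [0.74, -3.4, -0.37], "dr": [0.022, -0.0, -0.0]}, {"gripper": 100, "delta_pos": [0.74, -3.41, -0.29], "dr": [0.023, 0.0, 0.0]}, {"gripper": 100, "delta_pos": [0.74, -3.42, -0.22], "dr": [0.022, 0.001, 0.001]}]
[{"gripper": 100, "delta_pos": [0.73, -3.41, -0.14], "dr": [0.022, -0.0, -0.0]}, {"gripper": 100, "delta_pos": [0.74, -3.43, -0.07], "dr": [0.022, 0.0, 0.0]}, {"gripper": 100, "delta_pos": [0.74, -3.42, 0.01], "dr": [0.022, 0.0, 0.001]}, {"gripper": 100, "delta_pos": [0.73, -3.42, 0.08], "dr": [0.022, 0.001, -0.0]}, {"gripper": 100, "delta_pos": [0.73, -3.42, 0.17], "dr": [0.023, 0.0, 0.0]}]
((489.53814697265625, -138.88522338867188), (160.4927978515625, 124.37674713134766), 18.344093322753906) 0.30336015935024707
788 ((489.1029052734375, -147.51939392089844), (93.97513580322266, 39.96141815185547), 18.240966796875) [ 538.81129772 -114.67136144   45.61151626]
```

Request:
apply_moves --increments '[{"gripper": 100,"delta_pos": [0.7,-3.4,-0.5],"dr": [0.022,0,0]},{"gripper": 100,"delta_pos": [0.7,-3.4,-0.4],"dr": [0.022,0,0]},{"gripper": 100,"delta_pos": [0.7,-3.4,-0.4],"dr": [0.022,0,0]},{"gripper": 100,"delta_pos": [0.7,-3.4,-0.3],"dr": [0.022,0,0]},{"gripper": 100,"delta_pos": [0.7,-3.4,-0.2],"dr": [0.022,0,0]}]'

```text
t: 1.87
ee_pos: [433.3, 37.4, 199.4]
orientation: [2.164, 0.121, -2.164]
ft_force: [0.2, 0.1, 0.5]
width: 87.8
```

Request:
apply_moves --increments '[{"gripper": 100,"delta_pos": [0.7,-3.4,-0.1],"dr": [0.022,0,0]},{"gripper": 100,"delta_pos": [0.7,-3.4,-0.1],"dr": [0.022,0,0]},{"gripper": 100,"delta_pos": [0.7,-3.4,0],"dr": [0.022,0,0]},{"gripper": 100,"delta_pos": [0.7,-3.4,0.1],"dr": [0.022,0,0]},{"gripper": 100,"delta_pos": [0.7,-3.4,0.2],"dr": [0.022,0,0]}]'

```text
t: 2.28
ee_pos: [420.6, 207.3, 164.3]
orientation: [2.221, 0.002, -2.22]
ft_force: [1.2, -0.1, 0.0]
width: 88.1
```

```bash
python3 - <<'E'
from h import *
p,r,o=pose(); print(o['t'],p,r.as_matrix()[:,2],o['qpos'])
d=cam('wrist'); np.savez('wc.npz',**d)
P=cloud(d); D=np.linalg.norm(P[...,:2]-[475,214],axis=2)
m=(D<65)&(P[...,2]>12)&(P[...,2]<45); Q=P[m]; print(m.sum(),cv2.minAreaRect(Q[:,:2].astype('float32')),Q.max(0))
m2=(D<75)&(P[...,2]>2.2)&(P[...,2]<45); print(cv2.minAreaRect(P[m2][:,:2].astype('float32')),np.nanmedian(P[(D>90)&(D<120),2] if 1 else 0))
ridge=P[m&(P[...,2]>33)]; c=ridge[:,:2].mean(0); print('ridge',c,np.linalg.svd(ridge[:,:2]-c)[2][0],len(ridge))
v,u=np.where(m); print(u.min(),u.max(),v.min(),v.max())
y0,x0=max(v.min()-25,0),max(u.min()-30,0)
im=d['img'][y0:v.max()+25,x0:u.max()+30]; print(x0,y0)
save('wc',np.clip(cv2.resize(im,None,fx=4,fy=4,interpolation=cv2.INTER_CUBIC)*1.6,0,255).astype('uint8')[:600,:800])
E
```

```text
2.2833 [420.56162031 207.28903657 164.33374326] [-9.99998322e-01 -1.83200093e-03 -2.31577521e-05] [ 4.32578906e-01  2.95592339e-01  2.01817512e+00 -4.48909775e-05
  8.27814904e-01  2.00157360e+00]
1984 ((476.7225341796875, 216.5692901611328), (61.316650390625, 31.898426055908203), 0.30111244320869446) [507.40611754 232.48348052  39.3423966 ]
((482.25274658203125, 213.05072021484375), (134.16464233398438, 109.54705047607422), 12.986967086791992) 0.2936296027084399
ridge [476.7770717  216.35323716] [-0.99996094  0.00883902] 1317
294 326 108 172
264 83
```

View pics/wc.png

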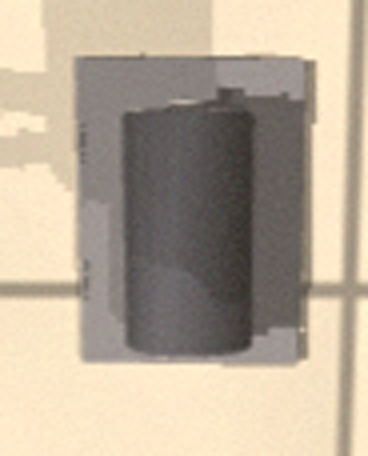

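```bash
python3 - <<'E'
from h import *
d=dict(np.load('wc.npz')); P=cloud(d); D=np.linalg.norm(P[...,:2]-[475,214],axis=2)
m=(D<65)&(P[...,2]>12)&(P[...,2]<45); Q=P[m]
for x in list(range(444,454,1))+list(range(498,510)):
    q=Q[(Q[:,0]>=x)&(Q[:,0]<x+1)]
    if len(q): print(x,len(q),q[:,1].min().round(1),q[:,1].max().round(1),q[:,2].max().round(1))
k=(Q[:,0]>455)&(Q[:,0]<495); print(np.percentile(Q[k],[1,99],axis=0))
r=(D<70)&(P[...,2]>2.5)&(P[...,2]<10)&(np.abs(P[...,0]-477)<42); print(np.percentile(P[r],[1,99],axis=0))
E
```

```text
446 9 202.6 226.8 35.8
447 28 200.5 232.3 37.6
448 31 200.5 232.4 38.0
449 31 200.5 232.2 37.3
450 33 200.5 232.3 38.0
451 29 200.6 232.2 38.0
452 32 200.6 232.3 38.2
453 34 200.6 232.1 37.3
498 35 201.1 232.3 38.0
499 33 201.1 232.3 37.8
500 33 201.1 232.4 37.7
501 33 201.1 232.3 38.6
502 33 201.1 232.3 37.9
503 33 201.1 232.3 38.2
504 31 201.1 231.1 38.5
505 20 208.9 227.0 37.3
506 10 211.8 220.7 26.4
507 10 211.8 220.6 26.1
[[455.41146936 200.75437863  24.86222356]
 [494.31101728 231.8411666   38.12582633]]
[[439.67948543 186.82768277   2.71752717]
 [518.81041655 246.07491667   6.23134759]]
```

Request:
apply_moves --increments '[{"gripper": 100,"delta_pos": [2,-0.18,-1.1],"dr": [0,0,0]},{"gripper": 100,"delta_pos": [2,-0.18,-1.1],"dr": [0,0,0]},{"gripper": 100,"delta_pos": [2,-0.18,-1.1],"dr": [0,0,0]},{"gripper": 100,"delta_pos": [2,-0.18,-1.1],"dr": [0,0,0]},{"gripper": 100,"delta_pos": [2,-0.18,-1.1],"dr": [0,0,0]}]'

```text
t: 2.75
ee_pos: [476.4, 214.9, 63.6]
orientation: [2.22, 0.004, -2.22]
ft_force: [0.3, 0.2, 0.5]
width: 87.6
```

Request:
apply_moves --increments '[{"gripper": 100,"delta_pos": [1,0,0],"dr": [0,0,0]},{"gripper": 100,"delta_pos": [1,0,0],"dr": [0,0,0]},{"gripper": 100,"delta_pos": [1,0,0],"dr": [0,0,0]},{"gripper": 100,"delta_pos": [0.5,0,0],"dr": [0,0,0]},{"gripper": 100,"delta_pos": [0,0,0],"dr": [0,0,0]}]'

```text
t: 3.17
ee_pos: [475.0, 214.5, 29.0]
orientation: [2.218, 0.003, -2.221]
ft_force: [-0.6, 0.1, -0.1]
width: 87.9
```

Request:
apply_moves --increments '[{"gripper": 100,"delta_pos": [0.5,-0.1,-0.05],"dr": [0,0,0]},{"gripper": 100,"delta_pos": [0.5,-0.1,0],"dr": [0,0,0]},{"gripper": 100,"delta_pos": [0,0,0],"dr": [0,0,0]},{"gripper": 70,"delta_pos": [0,0,0],"dr": [0,0,0]},{"gripper": 50,"delta_pos": [0,0,0],"dr": [0,0,0]}]'

```text
t: 3.58
ee_pos: [476.6, 216.9, 19.9]
orientation: [2.22, 0.003, -2.22]
ft_force: [0.4, 0.4, -0.4]
width: 77.9
```

Request:
apply_moves --increments '[{"gripper": 30,"delta_pos": [0,0,0],"dr": [0,0,0]},{"gripper": 30,"delta_pos": [0,0,0],"dr": [0,0,0]},{"gripper": 30,"delta_pos": [0,0,0],"dr": [0,0,0]},{"gripper": 30,"delta_pos": [0,0,0],"dr": [0,0,0]},{"gripper": 30,"delta_pos": [0,0,0],"dr": [0,0,0]}]'

```text
t: 4.0
ee_pos: [476.5, 216.8, 19.7]
orientation: [2.22, 0.003, -2.22]
ft_force: [-0.4, 0.2, 0.3]
width: 44.7
```

Request:
apply_moves --increments '[{"gripper": 30,"delta_pos": [0,0,0],"dr": [0,0,0]},{"gripper": 30,"delta_pos": [0,0,0],"dr": [0,0,0]},{"gripper": 30,"delta_pos": [0,0,0],"dr": [0,0,0]},{"gripper": 30,"delta_pos": [0,0,0],"dr": [0,0,0]},{"gripper": 30,"delta_pos": [0,0,0],"dr": [0,0,0]}]'

```text
t: 4.42
ee_pos: [476.5, 216.8, 19.6]
orientation: [2.22, 0.003, -2.22]
ft_force: [1.9, -0.6, -0.0]
width: 32.6
```

Request:
apply_moves --increments '[{"gripper": 20,"delta_pos": [-1,0,0],"dr": [0,0,0]},{"gripper": 20,"delta_pos": [-2.5,0,0],"dr": [0,0,0]},{"gripper": 20,"delta_pos": [-3,0,0],"dr": [0,0,0]},{"gripper": 20,"delta_pos": [-3,0,0],"dr": [0,0,0]},{"gripper": 20,"delta_pos": [-2,0,0],"dr": [0,0,0]}]'

```text
t: 4.83
ee_pos: [477.1, 217.1, 137.6]
orientation: [2.223, 0.004, -2.218]
ft_force: [0.5, 0.1, -1.2]
width: 32.1
```

```bash
python3 - <<'E'
from h import *
p,r,o=pose(); print(o['t'],p,o['ft_force'],o['moment'],o['width'])
a,P,Q=rows(p,r,np.array([430,-165,130.]),rot(np.pi+np.radians(18.3)),15,20); show(a)
E
```

```text
4.8333 [477.06424539 217.08760139 137.6235084 ] [ 0.49962163  0.11397798 -1.2300428 ] [ 0.01838381 -0.03622639 -0.00216019] 32.13839217696641
[{"gripper": 20, "delta_pos": [0.05, 2.55, 0.32], "dr": [-0.021, -0.0, 0.0]}, {"gripper": 20, "delta_pos": [0.05, 2.54, 0.38], "dr": [-0.021, -0.0, 0.0]}, {"gripper": 20, "delta_pos": [0.04, 2.53, 0.42], "dr": [-0.021, -0.0, 0.0]}, {"gripper": 20, "delta_pos": [0.05, 2.52, 0.48], "dr": [-0.021, -0.001, 0.0]}, {"gripper": 20, "delta_pos": [0.05, 2.51, 0.54], "dr": [-0.022, 0.0, 0.0]}]
[{"gripper": 20, "delta_pos": [0.05, 2.5, 0.58], "dr": [-0.021, 0.0, 0.0]}, {"gripper": 20, "delta_pos": [0.05, 2.48, 0.65], "dr": [-0.021, -0.0, 0.0]}, {"gripper": 20, "delta_pos": [0.04, 2.47, 0.69], "dr": [-0.021, -0.0, 0.0]}, {"gripper": 20, "delta_pos": [0.05, 2.46, 0.74], "dr": [-0.021, -0.0, 0.0]}, {"gripper": 20, "delta_pos": [0.05, 2.44, 0.8], "dr": [-0.021, -0.0, 0.0]}]
[{"gripper": 20, "delta_pos": [0.05, 2.42, 0.85], "dr": [-0.021, -0.001, 0.0]}, {"gripper": 20, "delta_pos": [0.05, 2.41, 0.89], "dr": [-0.021, 0.0, 0.0]}, {"gripper": 20, "delta_pos": [0.05, 2.38, 0.95], "dr": [-0.021, 0.0, 0.001]}, {"gripper": 20, "delta_pos": [0.05, 2.37, 1.0], "dr": [-0.022, -0.0, -0.0]}, {"gripper": 20, "delta_pos": [0.05, 2.34, 1.05], "dr": [-0.021, -0.0, -0.0]}]
```

Force of about −1.3 N in z fits the 140 g cell. Moving to the timer hover.

Request:
apply_moves --increments '[{"gripper": 20,"delta_pos": [0.05,2.5,0.3],"dr": [-0.021,0,0]},{"gripper": 20,"delta_pos": [0.05,2.5,0.4],"dr": [-0.021,0,0]},{"gripper": 20,"delta_pos": [0.05,2.5,0.4],"dr": [-0.021,0,0]},{"gripper": 20,"delta_pos": [0.05,2.5,0.5],"dr": [-0.021,0,0]},{"gripper": 20,"delta_pos": [0.05,2.5,0.5],"dr": [-0.022,0,0]}]'

```text
t: 5.25
ee_pos: [460.6, 90.0, 132.8]
orientation: [2.165, 0.12, -2.164]
ft_force: [0.0, 1.0, -2.5]
width: 32.1
```

Request:
apply_moves --increments '[{"gripper": 20,"delta_pos": [0.05,2.5,0.6],"dr": [-0.021,0,0]},{"gripper": 20,"delta_pos": [0.05,2.5,0.6],"dr": [-0.021,0,0]},{"gripper": 20,"delta_pos": [0.05,2.5,0.7],"dr": [-0.021,0,0]},{"gripper": 20,"delta_pos": [0.05,2.5,0.7],"dr": [-0.021,0,0]},{"gripper": 20,"delta_pos": [0.05,2.4,0.8],"dr": [-0.022,0,0]}]'

```text
t: 5.67
ee_pos: [445.8, -38.0, 130.3]
orientation: [2.108, 0.228, -2.107]
ft_force: [0.3, 0.6, -0.8]
width: 32.1
```

Request:
apply_moves --increments '[{"gripper": 20,"delta_pos": [0.05,2.4,0.9],"dr": [-0.021,0,0]},{"gripper": 20,"delta_pos": [0.05,2.4,0.9],"dr": [-0.021,0,0]},{"gripper": 20,"delta_pos": [0.05,2.4,0.9],"dr": [-0.021,0,0]},{"gripper": 20,"delta_pos": [0.05,2.4,1.0],"dr": [-0.022,0,0]},{"gripper": 20,"delta_pos": [0,2.3,1.1],"dr": [-0.022,0,0]}]'

```text
t: 6.08
ee_pos: [429.6, -165.4, 128.2]
orientation: [2.047, 0.333, -2.046]
ft_force: [-0.6, 0.0, -1.4]
width: 32.5
```

Request:
apply_moves --increments '[{"gripper": 20,"delta_pos": [0,0,0],"dr": [0,0,0]},{"gripper": 20,"delta_pos": [0,0,0],"dr": [0,0,0]},{"gripper": 20,"delta_pos": [0,0,0],"dr": [0,0,0]},{"gripper": 20,"delta_pos": [0,0,0],"dr": [0,0,0]},{"gripper": 20,"delta_pos": [0,0,0],"dr": [0,0,0]}]'

```text
t: 6.5
ee_pos: [430.0, -163.3, 127.8]
orientation: [2.047, 0.334, -2.047]
ft_force: [0.1, 0.3, -0.9]
width: 32.4
```

```bash
python3 - <<'E'
from h import *
p,r,o=pose(); print(o['t'],p,r.as_matrix()[:,2],o['ft_force'],o['qpos'])
d=cam('wrist'); np.savez('wb.npz',**d)
P=cloud(d); D=np.linalg.norm(P[...,:2]-[489,-140],axis=2)
m=((D<130)&(P[...,2]>11)&(P[...,2]<60)).astype('uint8')
n,l,st,_=cv2.connectedComponentsWithStats(m); k=1+st[1:,4].argmax(); Q=P[l==k]
c,s,a=cv2.minAreaRect(Q[:,:2].astype('float32')); print(c,s,a,'ground',np.nanmedian(P[(D>110)&(D<130),2]))
yaw=np.radians(18.3); ux=np.array([np.cos(yaw),np.sin(yaw)]); uy=np.array([-ux[1],ux[0]])
o_=np.array(c)-8*uy; X=(P[...,:2]-o_)@ux; Y=(P[...,:2]-o_)@uy; Z=P[...,2]
print('origin',o_)
# profiles along bay
for nm,(y0,y1) in {'mid':(-6,6),'rib':(-17,-13)}.items():
    print(nm,[(x,round(float(np.nanmedian(Z[(X>=x)&(X<x+2)&(Y>y0)&(Y<y1)])),1)) for x in range(-60,62,2) if ((X>=x)&(X<x+2)&(Y>y0)&(Y<y1)).any()])
k=(np.abs(X)<75)&(np.abs(Y)<40)&(Z>40)&(Z<46); print('blocks',k.sum(),np.percentile(X[k],[.5,99.5]),np.percentile(Y[k],[.5,99.5]))
save('wb',np.clip(d['img']*1.3,0,255).astype('uint8'))
E
```

```text
6.5 [ 429.95906723 -163.25574736  127.78110399] [-9.48303213e-01 -3.17365729e-01  9.95306108e-05] [ 0.07228898  0.33641879 -0.90056053] [-3.88828564e-01  3.49330272e-01  2.05868595e+00  1.49354135e-04
  7.33794159e-01  8.58906533e-01]
(489.84393310546875, -138.92848205566406) (159.3450164794922, 124.64055633544922) 18.294015884399414 ground 0.20651299805681372
origin [ 492.35587275 -146.52388588]
mid [(-60, 143.2), (-58, 143.8), (-56, 144.4), (-54, 144.1), (-52, 144.0), (-50, 143.5), (-48, 143.6), (-46, 227.4), (-44, 145.0), (-42, 235.1), (-40, 217.6), (-38, 216.2), (-36, 145.0), (-34, 128.8), (-32, 21.7), (-30, 43.5), (-28, 35.4), (-26, 43.3), (-24, 44.2), (-22, 32.8), (-20, 21.2), (-18, 21.0), (-16, 21.2), (-14, 21.3), (-12, 21.3), (-10, 21.3), (-8, 21.5), (-6, 21.2), (-4, 21.1), (-2, 21.0), (0, 21.5), (2, 21.2), (4, 21.0), (6, 21.3), (8, 21.2), (10, 21.5), (12, 21.0), (14, 21.3), (16, 21.4), (18, 21.3), (20, 21.1), (22, 21.4), (24, 21.2), (26, 21.4), (28, 21.2), (30, 21.2), (32, 31.0), (34, 43.2), (36, 43.1), (38, 43.1), (40, 43.1), (42, 43.1), (46, 18.4), (48, 18.1), (50, 17.9), 
[... 185 characters left out ...]
, (-42, 234.9), (-40, 223.9), (-38, 223.8), (-36, 223.9), (-34, 223.8), (-32, 217.2), (-30, 208.0), (-28, 21.3), (-26, 20.4), (-24, 21.2), (-22, 21.5), (-20, 25.6), (-18, 25.4), (-16, 25.4), (-14, 25.2), (-12, 25.4), (-10, 25.2), (-8, 24.8), (-6, 25.2), (-4, 25.4), (-2, 25.2), (0, 25.4), (2, 25.2), (4, 25.2), (6, 25.4), (8, 24.9), (10, 25.0), (12, 25.3), (14, 25.1), (16, 25.1), (18, 25.4), (20, 25.4), (22, 25.5), (24, 25.3), (26, 25.4), (28, 24.9), (30, 25.4), (32, 24.9), (34, 43.3), (36, 43.4), (38, 43.2), (40, 42.9), (42, 43.2), (46, 18.2), (48, 18.4), (50, 18.2), (52, 18.0), (54, 18.6), (56, 17.9), (58, 18.6), (60, 17.9)]
blocks 1525 [-50.26900516  42.99108344] [-19.66938292  19.44240788]
```

View pics/wb.png

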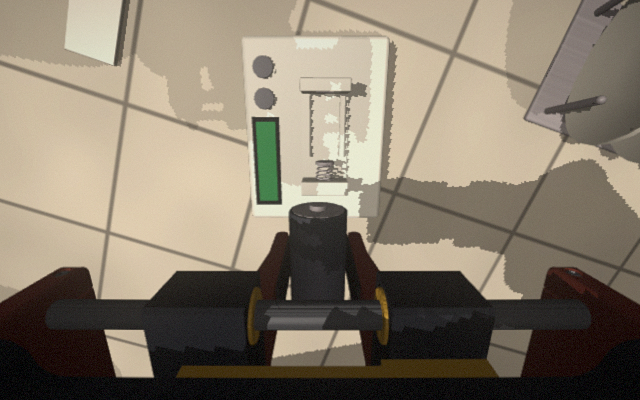

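```bash
python3 - <<'E'
from h import *
p,r,o=pose()
d=dict(np.load('wb.npz')); P=cloud(d); T=r.inv().apply((P-p).reshape(-1,3)).reshape(P.shape)
# nub / top ridge in tool frame
k=(np.abs(T[...,1])<22)&(T[...,2]>-45)&(T[...,2]<0)&(T[...,0]>-40)&(T[...,0]<20)
for z in range(-38,-10,2):
    q=T[k&(T[...,2]>=z)&(T[...,2]<z+2)]
    if len(q): print(z,len(q),'x',np.percentile(q[:,0],[1,50]).round(1),'y',np.percentile(q[:,1],[1,99]).round(1))
q=T[k&(T[...,2]<-31)&(T[...,2]>-36)&(np.abs(T[...,1])<7)];print(q.mean(0),len(q),q.min(0),q.max(0))
E
```

```text
-34 2 x [-5.7 -1.9] y [-3.9 -1.3]
-32 114 x [-7.2 -3.6] y [-6.2  3.2]
-30 733 x [-17.4  -6.9] y [-16.4  13.6]
-28 220 x [-18.1 -15.5] y [-17.1  13.8]
-26 217 x [-18.1 -15.4] y [-17.7  13.8]
-24 207 x [-17.8 -15. ] y [-17.2  14. ]
-22 210 x [-17.9 -15.7] y [-17.2  13.4]
-20 194 x [-18.2 -15.4] y [-17.3  14.3]
-18 206 x [-18.  -15.5] y [-17.4  14.5]
-16 194 x [-18.  -15.2] y [-16.8  13.6]
-14 392 x [-39.6 -16.1] y [-21.8  21.9]
-12 917 x [-39.5 -16.9] y [-21.7  21.9]
[ -2.37463286  -1.50910176 -31.5762243 ] 88 [ -7.25797701  -6.25264288 -32.03066039] [  3.49264117   3.15703413 -31.01944975]
```

```bash
cat >> h.py <<'E'
YAW=np.radians(18.3); UX=np.array([np.cos(YAW),np.sin(YAW),0]); UY=np.array([-UX[1],UX[0],0]); UZ=np.array([0,0,1.])
O=np.array([492.77,-147.75,21.0]); AX=0.9   # bay floor origin; TCP below axis
def tcp(PX,PZ,deg):
    t=np.radians(deg); c,s=np.cos(t),np.sin(t)
    X=PX+29*c-16.5*s+AX*s; Z=PZ+29*s+16.5*c-AX*c
    return O+X*UX+Z*UZ, rot(np.pi+YAW,-t)
def where():
    p,r,o=pose(); z=r.as_matrix()[:,2]; t=np.arcsin(-z[2]); c,s=np.cos(t),np.sin(t)
    q=p-O; X=q@UX-29*c+16.5*s-AX*s; Z=q[2]-29*s-16.5*c+AX*c
    f=o['ft_force']; print('t',round(o['t'],2),'PX %.2f PZ %.2f Y %.2f tilt %.2f'%(X,Z,q@UY,np.degrees(t)),'F x,y,z %.1f %.1f %.1f'%(f@UX,f@UY,f[2]),'M',np.round(o['moment'],2),'w',round(o['width'],1))
    return p,r
def reach(deg):
    t=np.radians(deg); return max(58*np.cos(t),61*np.cos(t)-11.5*np.sin(t))
def go(wp,g=20):
    p,r=where(); a=[]
    for w,n in wp:
        pt,rt=tcp(*w); o,p,r=rows(p,r,pt,rt,n,g); a+=o
    show(a)
E
python3 - <<'E'
from h import *
go([((-6,40,26),5),((-6,22,26),3)]+[((-6,22,26),2)])
E
```

```text
t 6.55 PX -93.47 PZ 91.15 Y 4.92 tilt -0.00 F x,y,z 0.2 1.2 -1.4 M [ 0.02 -0.07 -0.02] w 32.0
[{"gripper": 20, "delta_pos": [0.8, 0.1, -1.55], "dr": [0.001, 0.091, 0.0]}, {"gripper": 20, "delta_pos": [0.94, 0.11, -1.48], "dr": [0.0, 0.091, 0.0]}, {"gripper": 20, "delta_pos": [1.07, 0.1, -1.38], "dr": [0.001, 0.09, 0.001]}, {"gripper": 20, "delta_pos": [1.19, 0.1, -1.28], "dr": [0.001, 0.091, -0.0]}, {"gripper": 20, "delta_pos": [1.3, 0.1, -1.17], "dr": [0.001, 0.091, -0.0]}]
[{"gripper": 20, "delta_pos": [0.54, -0.0, 0.26], "dr": [-0.0, -0.0, -0.0]}, {"gripper": 20, "delta_pos": [0.54, -0.0, 0.26], "dr": [-0.0, -0.0, -0.0]}, {"gripper": 20, "delta_pos": [0.53, -0.0, 0.27], "dr": [-0.0, -0.0, -0.0]}, {"gripper": 20, "delta_pos": [0.0, -0.0, -0.0], "dr": [-0.0, -0.0, -0.0]}, {"gripper": 20, "delta_pos": [0.0, -0.0, -0.0], "dr": [-0.0, -0.0, -0.0]}]
```

Request:
apply_moves --increments '[{"gripper": 20,"delta_pos": [0.8,0.1,-1.55],"dr": [0,0.091,0]},{"gripper": 20,"delta_pos": [0.95,0.1,-1.5],"dr": [0,0.091,0]},{"gripper": 20,"delta_pos": [1.05,0.1,-1.4],"dr": [0,0.09,0]},{"gripper": 20,"delta_pos": [1.2,0.1,-1.3],"dr": [0,0.091,0]},{"gripper": 20,"delta_pos": [1.3,0.1,-1.15],"dr": [0,0.091,0]}]'

```text
t: 6.97
ee_pos: [494.5, -143.5, 93.3]
orientation: [2.438, 0.41, -1.639]
ft_force: [0.7, 1.5, -1.8]
width: 32.4
```

Request:
apply_moves --increments '[{"gripper": 20,"delta_pos": [0.5,0,0.25],"dr": [0,0,0]},{"gripper": 20,"delta_pos": [0.5,0,0.25],"dr": [0,0,0]},{"gripper": 20,"delta_pos": [0.5,0,0.3],"dr": [0,0,0]},{"gripper": 20,"delta_pos": [0,0,0],"dr": [0,0,0]},{"gripper": 20,"delta_pos": [0,0,0],"dr": [0,0,0]}]'

```text
t: 7.38
ee_pos: [492.4, -143.8, 76.5]
orientation: [2.436, 0.412, -1.643]
ft_force: [0.6, 0.2, -1.3]
width: 32.2
```

```bash
python3 - <<'E'
from h import *
go([((-6,22,26),1),((-6,1.5,26),9)])
d=cam('wrist'); save('wd',np.clip(d['img']*1.4,0,255).astype('uint8')[0:400,100:540]); np.savez('wd.npz',**d)
E
```

```text
t 7.38 PX -20.11 PZ 30.13 Y 3.92 tilt 22.12 F x,y,z 0.7 -0.0 -1.3 M [-0.11  0.22  0.04] w 32.2
[{"gripper": 20, "delta_pos": [1.09, 0.41, -0.89], "dr": [0.004, 0.068, 0.013]}, {"gripper": 20, "delta_pos": [0.2, -0.0, 0.1], "dr": [0.0, -0.0, -0.0]}, {"gripper": 20, "delta_pos": [0.21, -0.0, 0.1], "dr": [0.0, -0.0, -0.0]}, {"gripper": 20, "delta_pos": [0.2, -0.0, 0.1], "dr": [0.0, -0.0, -0.0]}, {"gripper": 20, "delta_pos": [0.21, -0.0, 0.1], "dr": [0.0, -0.0, -0.0]}]
[{"gripper": 20, "delta_pos": [0.2, -0.0, 0.1], "dr": [0.0, -0.0, -0.0]}, {"gripper": 20, "delta_pos": [0.21, -0.0, 0.1], "dr": [0.0, -0.0, -0.0]}, {"gripper": 20, "delta_pos": [0.2, -0.0, 0.1], "dr": [0.0, -0.0, -0.0]}, {"gripper": 20, "delta_pos": [0.2, -0.0, 0.1], "dr": [0.0, -0.0, -0.0]}, {"gripper": 20, "delta_pos": [0.21, -0.0, 0.1], "dr": [0.0, -0.0, -0.0]}]
```

View pics/wd.png

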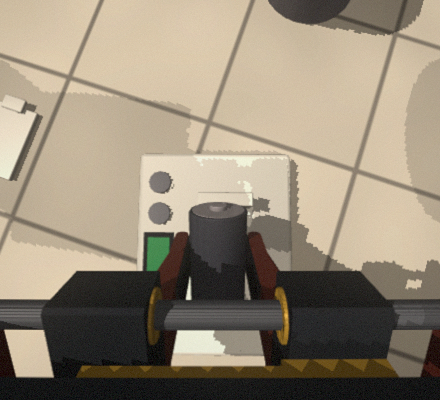

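Request:
apply_moves --increments '[{"gripper": 20,"delta_pos": [0,0.1,-0.3],"dr": [0,0.017,0.003]},{"gripper": 20,"delta_pos": [0.2,0.1,-0.3],"dr": [0.001,0.017,0.003]},{"gripper": 20,"delta_pos": [0.3,0.1,-0.3],"dr": [0.002,0.017,0.003]},{"gripper": 20,"delta_pos": [0.3,0.1,0],"dr": [0.001,0.017,0.003]},{"gripper": 20,"delta_pos": [0,0,0],"dr": [0,0,0]}]'

```text
t: 7.85
ee_pos: [504.7, -144.3, 73.0]
orientation: [2.499, 0.402, -1.559]
ft_force: [-0.4, -0.7, -1.4]
width: 32.3
```

```bash
python3 - <<'E'
from h import *
go([((-6,15,26),3),((-6,1.5,26),6),((-6,1.5,26),1)])
E
```

```text
t 7.85 PX -6.76 PZ 25.20 Y -0.49 tilt 26.08 F x,y,z -0.6 -0.5 -1.4 M [-0.13  0.3  -0.01] w 32.3
[{"gripper": 20, "delta_pos": [0.32, -0.02, 0.13], "dr": [-0.0, -0.0, -0.0]}, {"gripper": 20, "delta_pos": [0.32, -0.01, 0.12], "dr": [-0.0, -0.001, -0.0]}, {"gripper": 20, "delta_pos": [0.31, -0.02, 0.13], "dr": [-0.0, -0.0, -0.0]}, {"gripper": 20, "delta_pos": [0.2, 0.0, 0.1], "dr": [-0.0, -0.0, -0.0]}, {"gripper": 20, "delta_pos": [0.21, 0.0, 0.1], "dr": [-0.0, -0.0, -0.0]}]
[{"gripper": 20, "delta_pos": [0.2, 0.0, 0.1], "dr": [-0.0, -0.0, -0.0]}, {"gripper": 20, "delta_pos": [0.2, 0.0, 0.09], "dr": [-0.0, -0.0, -0.0]}, {"gripper": 20, "delta_pos": [0.2, 0.0, 0.1], "dr": [-0.0, -0.0, -0.0]}, {"gripper": 20, "delta_pos": [0.21, 0.0, 0.1], "dr": [-0.0, -0.0, -0.0]}, {"gripper": 20, "delta_pos": [-0.0, 0.0, 0.0], "dr": [-0.0, -0.0, -0.0]}]
```

Request:
apply_moves --increments '[{"gripper": 20,"delta_pos": [0.3,0,0.13],"dr": [0,0,0]},{"gripper": 20,"delta_pos": [0.3,0,0.12],"dr": [0,0,0]},{"gripper": 20,"delta_pos": [0.3,0,0.13],"dr": [0,0,0]},{"gripper": 20,"delta_pos": [0.2,0,0.1],"dr": [0,0,0]},{"gripper": 20,"delta_pos": [0,0,0],"dr": [0,0,0]}]'

```text
t: 8.27
ee_pos: [505.0, -144.2, 60.4]
orientation: [2.498, 0.402, -1.561]
ft_force: [0.1, 1.3, -1.0]
width: 32.3
```

```bash
python3 - <<'E'
from h import *
go([((-6,1.5,26),6)])
d=cam('wrist'); P=cloud(d)-O; X=P@UX;Y=P@UY;Z=P[...,2]
k=(X>34)&(X<44)&(Z>20)&(Z<24)&(np.abs(Y)<30); print('fixed block Y',k.sum(),np.percentile(Y[k],[1,99]),np.percentile(X[k],[1,99]),np.median(Z[k]))
k=(Z>30)&(Z<75)&(np.abs(Y)<25)&(X>20)&(X<50)
for z in (34,38,42,46,50): 
    q=k&(np.abs(Z-z)<2); 
    if q.any(): print(z,q.sum(),np.percentile(Y[q],[1,99]),X[q].max())
E
```

```text
t 8.27 PX -6.48 PZ 12.71 Y -0.42 tilt 26.01 F x,y,z 0.5 1.2 -1.0 M [-0.1   0.3  -0.02] w 32.3
[{"gripper": 20, "delta_pos": [0.17, -0.01, 0.07], "dr": [-0.0, -0.0, 0.0]}, {"gripper": 20, "delta_pos": [0.17, -0.0, 0.08], "dr": [-0.0, -0.0, 0.0]}, {"gripper": 20, "delta_pos": [0.17, -0.01, 0.07], "dr": [-0.0, -0.0, 0.0]}, {"gripper": 20, "delta_pos": [0.18, -0.01, 0.08], "dr": [-0.0, -0.0, 0.0]}, {"gripper": 20, "delta_pos": [0.17, -0.0, 0.07], "dr": [-0.0, -0.0, 0.0]}]
[{"gripper": 20, "delta_pos": [0.17, -0.01, 0.08], "dr": [-0.0, -0.0, 0.0]}]
fixed block Y 21 [-18.48471585  20.73866806] [34.26909033 42.88674238] 22.074474491730463
38 39 [-23.38808242  24.61649507] 44.72989533958644
42 114 [-23.72678196  24.60987213] 44.520359591158616
46 167 [-23.61054701  24.79885499] 43.15360912430949
50 192 [-23.53747442  24.50153806] 42.96809943873704
```

Request:
apply_moves --increments '[{"gripper": 20,"delta_pos": [0.2,0,0.1],"dr": [0,0,0]},{"gripper": 20,"delta_pos": [0.2,0,0.1],"dr": [0,0,0]},{"gripper": 20,"delta_pos": [0.2,0,0.1],"dr": [0,0,0]},{"gripper": 20,"delta_pos": [0.2,0,0.1],"dr": [0,0,0]},{"gripper": 20,"delta_pos": [0.1,0,0.03],"dr": [0,0,0]}]'

```text
t: 8.73
ee_pos: [505.1, -144.2, 50.6]
orientation: [2.499, 0.402, -1.561]
ft_force: [-0.4, 0.3, -2.2]
width: 32.3
```

```bash
python3 - <<'E'
from h import *
go([((-10,1.5,26),10),((-16,1.5,26),10)])
E
```

```text
t 8.73 PX -6.38 PZ 2.83 Y -0.53 tilt 26.03 F x,y,z -0.3 0.4 -2.2 M [-0.09  0.24  0.03] w 32.3
[{"gripper": 20, "delta_pos": [-0.0, -0.01, 0.04], "dr": [-0.0, -0.0, -0.0]}, {"gripper": 20, "delta_pos": [-0.01, -0.0, 0.04], "dr": [-0.0, -0.0, -0.0]}, {"gripper": 20, "delta_pos": [-0.0, -0.01, 0.03], "dr": [-0.0, -0.0, -0.0]}, {"gripper": 20, "delta_pos": [-0.0, -0.0, 0.04], "dr": [-0.0, -0.0, -0.0]}, {"gripper": 20, "delta_pos": [-0.01, -0.01, 0.04], "dr": [-0.0, -0.0, -0.0]}]
[{"gripper": 20, "delta_pos": [-0.0, -0.0, 0.04], "dr": [-0.0, -0.0, -0.0]}, {"gripper": 20, "delta_pos": [-0.01, -0.01, 0.04], "dr": [-0.0, -0.0, -0.0]}, {"gripper": 20, "delta_pos": [0.0, -0.0, 0.04], "dr": [-0.0, -0.0, -0.0]}, {"gripper": 20, "delta_pos": [-0.0, -0.01, 0.03], "dr": [-0.0, -0.0, -0.0]}, {"gripper": 20, "delta_pos": [-0.01, -0.0, 0.04], "dr": [-0.0, -0.0, -0.0]}]
[{"gripper": 20, "delta_pos": [-0.03, -0.0, 0.05], "dr": [-0.0, -0.0, -0.0]}, {"gripper": 20, "delta_pos": [-0.02, -0.0, 0.06], "dr": [-0.0, -0.0, -0.0]}, {"gripper": 20, "delta_pos": [-0.03, -0.0, 0.05], "dr": [-0.0, -0.0, -0.0]}, {"gripper": 20, "delta_pos": [-0.02, -0.0, 0.06], "dr": [-0.0, -0.0, -0.0]}, {"gripper": 20, "delta_pos": [-0.03, -0.0, 0.05], "dr": [-0.0, -0.0, -0.0]}]
[{"gripper": 20, "delta_pos": [-0.03, -0.0, 0.06], "dr": [-0.0, -0.0, -0.0]}, {"gripper": 20, "delta_pos": [-0.02, -0.0, 0.05], "dr": [-0.0, -0.0, -0.0]}, {"gripper": 20, "delta_pos": [-0.03, -0.0, 0.05], "dr": [-0.0, -0.0, -0.0]}, {"gripper": 20, "delta_pos": [-0.02, -0.0, 0.06], "dr": [-0.0, -0.0, -0.0]}, {"gripper": 20, "delta_pos": [-0.03, -0.0, 0.05], "dr": [-0.0, -0.0, -0.0]}]
```

Request:
apply_moves --increments '[{"gripper": 20,"delta_pos": [0,0,0.07],"dr": [0,0,0]},{"gripper": 20,"delta_pos": [0,0,0.07],"dr": [0,0,0]},{"gripper": 20,"delta_pos": [0,0,0.07],"dr": [0,0,0]},{"gripper": 20,"delta_pos": [-0.02,0,0.04],"dr": [0,0,0]},{"gripper": 20,"delta_pos": [0,0,0],"dr": [0,0,0]}]'

```text
t: 9.15
ee_pos: [503.0, -145.1, 50.1]
orientation: [2.499, 0.402, -1.56]
ft_force: [0.4, -0.6, -1.4]
width: 32.4
```

Request:
apply_moves --increments '[{"gripper": 20,"delta_pos": [-0.02,0,0.04],"dr": [0,0,0]},{"gripper": 20,"delta_pos": [-0.02,0,0.05],"dr": [0,0,0]},{"gripper": 20,"delta_pos": [-0.02,0,0.05],"dr": [0,0,0]},{"gripper": 20,"delta_pos": [-0.02,0,0.04],"dr": [0,0,0]},{"gripper": 20,"delta_pos": [0,0,0],"dr": [0,0,0]}]'

```text
t: 9.57
ee_pos: [501.2, -145.7, 50.0]
orientation: [2.499, 0.402, -1.56]
ft_force: [0.2, -0.3, -2.2]
width: 32.6
```

Request:
apply_moves --increments '[{"gripper": 20,"delta_pos": [-0.02,0,0.04],"dr": [0,0,0]},{"gripper": 20,"delta_pos": [-0.02,0,0.05],"dr": [0,0,0]},{"gripper": 20,"delta_pos": [-0.02,0,0.05],"dr": [0,0,0]},{"gripper": 20,"delta_pos": [-0.02,0,0.04],"dr": [0,0,0]},{"gripper": 20,"delta_pos": [0,0,0],"dr": [0,0,0]}]'

```text
t: 9.98
ee_pos: [499.5, -146.3, 50.0]
orientation: [2.499, 0.402, -1.56]
ft_force: [2.4, 1.5, -1.8]
width: 32.4
```

```bash
python3 -c "
from h import *
where()"
```

```text
t 9.98 PX -12.31 PZ 2.28 Y -0.72 tilt 26.07 F x,y,z 2.8 0.6 -1.8 M [ 0.05 -0.14  0.02] w 32.4
```

Request:
apply_moves --increments '[{"gripper": 20,"delta_pos": [-0.04,0,0.09],"dr": [0,0,0]},{"gripper": 20,"delta_pos": [-0.04,0,0.09],"dr": [0,0,0]},{"gripper": 20,"delta_pos": [-0.04,0,0.09],"dr": [0,0,0]},{"gripper": 20,"delta_pos": [-0.04,0,0.09],"dr": [0,0,0]},{"gripper": 20,"delta_pos": [0,0,0],"dr": [0,0,0]}]'

```text
t: 10.4
ee_pos: [495.8, -147.5, 49.9]
orientation: [2.499, 0.402, -1.559]
ft_force: [4.9, 2.9, -1.7]
width: 32.3
```

```bash
python3 -c "
from h import *
where()"
```

```text
t 10.4 PX -16.22 PZ 2.18 Y -0.72 tilt 26.08 F x,y,z 5.5 1.3 -1.7 M [ 0.28 -0.48 -0.  ] w 32.3
```

Request:
apply_moves --increments '[{"gripper": 20,"delta_pos": [-0.03,0,0.07],"dr": [0,0,0]},{"gripper": 20,"delta_pos": [-0.03,0,0.07],"dr": [0,0,0]},{"gripper": 20,"delta_pos": [-0.03,0,0.07],"dr": [0,0,0]},{"gripper": 20,"delta_pos": [-0.03,0,0.07],"dr": [0,0,0]},{"gripper": 20,"delta_pos": [0,0,0],"dr": [0,0,0]}]'

```text
t: 10.82
ee_pos: [493.3, -148.4, 50.0]
orientation: [2.5, 0.402, -1.559]
ft_force: [6.7, 3.3, -1.3]
width: 32.3
```

```bash
python3 -c "
from h import *
where()"
```

```text
t 10.82 PX -18.87 PZ 2.21 Y -0.78 tilt 26.12 F x,y,z 7.4 1.0 -1.3 M [ 0.45 -0.76  0.06] w 32.3
```

```bash
python3 - <<'E'
from h import *
w=[((-20.7,2.2,26),2)]+[((32.9-reach(a)-1.5,z,a),n) for a,z,n in ((22,2.0,3),(18,1.8,3),(14,1.5,2))]
print(w); go(w)
E
```

```text
[((-20.7, 2.2, 26), 2), ((np.float64(-22.376663564873674), 2.0, 22), 3), ((np.float64(-23.761277945118906), 1.8, 18), 3), ((np.float64(-25.005937503439604), 1.5, 14), 2)]
t 10.82 PX -18.87 PZ 2.21 Y -0.78 tilt 26.12 F x,y,z 7.4 1.0 -1.3 M [ 0.45 -0.76  0.06] w 32.3
[{"gripper": 20, "delta_pos": [-0.04, -0.04, 0.08], "dr": [-0.0, -0.001, -0.0]}, {"gripper": 20, "delta_pos": [-0.03, -0.04, 0.08], "dr": [-0.0, -0.001, -0.0]}, {"gripper": 20, "delta_pos": [0.05, 0.0, 0.02], "dr": [-0.0, -0.023, -0.0]}, {"gripper": 20, "delta_pos": [0.05, 0.0, 0.02], "dr": [-0.0, -0.024, -0.0]}, {"gripper": 20, "delta_pos": [0.05, 0.0, 0.02], "dr": [-0.0, -0.023, -0.0]}]
[{"gripper": 20, "delta_pos": [0.06, 0.0, 0.01], "dr": [-0.0, -0.023, -0.0]}, {"gripper": 20, "delta_pos": [0.05, 0.0, 0.01], "dr": [-0.0, -0.023, -0.0]}, {"gripper": 20, "delta_pos": [0.06, 0.0, 0.01], "dr": [-0.0, -0.024, -0.0]}, {"gripper": 20, "delta_pos": [0.1, 0.0, 0.01], "dr": [-0.0, -0.035, -0.0]}, {"gripper": 20, "delta_pos": [0.1, 0.0, 0.01], "dr": [-0.0, -0.035, -0.0]}]
```

Request:
apply_moves --increments '[{"gripper": 20,"delta_pos": [-0.04,-0.03,0.08],"dr": [0,0,0]},{"gripper": 20,"delta_pos": [-0.03,-0.03,0.08],"dr": [0,0,0]},{"gripper": 20,"delta_pos": [0.05,0,0.02],"dr": [0,-0.023,0]},{"gripper": 20,"delta_pos": [0.05,0,0.02],"dr": [0,-0.024,0]},{"gripper": 20,"delta_pos": [0.05,0,0.02],"dr": [0,-0.023,0]}]'

```text
t: 11.23
ee_pos: [492.0, -148.9, 48.4]
orientation: [2.436, 0.39, -1.641]
ft_force: [8.1, 2.7, -3.5]
width: 32.2
```

```bash
python3 - <<'E'
from h import *
w=[((32.9-reach(a)-1.5,z,a),n) for a,z,n in ((18,1.8,5),(14,1.5,5))]
go(w)
E
```

```text
t 11.23 PX -22.14 PZ 2.01 Y -0.80 tilt 22.05 F x,y,z 8.6 0.0 -3.5 M [ 0.51 -0.95  0.05] w 32.2
[{"gripper": 20, "delta_pos": [0.03, -0.02, 0.01], "dr": [-0.0, -0.014, -0.0]}, {"gripper": 20, "delta_pos": [0.04, -0.01, 0.01], "dr": [-0.0, -0.014, -0.001]}, {"gripper": 20, "delta_pos": [0.03, -0.02, 0.01], "dr": [-0.0, -0.014, 0.0]}, {"gripper": 20, "delta_pos": [0.03, -0.01, 0.01], "dr": [-0.0, -0.015, -0.0]}, {"gripper": 20, "delta_pos": [0.04, -0.02, 0.01], "dr": [-0.001, -0.014, -0.0]}]
[{"gripper": 20, "delta_pos": [0.04, -0.0, 0.01], "dr": [0.0, -0.014, -0.0]}, {"gripper": 20, "delta_pos": [0.04, -0.0, 0.0], "dr": [0.0, -0.014, -0.0]}, {"gripper": 20, "delta_pos": [0.04, -0.0, 0.0], "dr": [0.0, -0.014, -0.0]}, {"gripper": 20, "delta_pos": [0.04, -0.0, 0.01], "dr": [0.0, -0.014, -0.0]}, {"gripper": 20, "delta_pos": [0.04, -0.0, 0.0], "dr": [0.0, -0.013, -0.0]}]
```

Request:
apply_moves --increments '[{"gripper": 20,"delta_pos": [0.03,-0.01,0.01],"dr": [0,-0.014,0]},{"gripper": 20,"delta_pos": [0.04,-0.01,0.01],"dr": [0,-0.014,0]},{"gripper": 20,"delta_pos": [0.03,-0.01,0.01],"dr": [0,-0.014,0]},{"gripper": 20,"delta_pos": [0.04,-0.01,0.01],"dr": [0,-0.014,0]},{"gripper": 20,"delta_pos": [0.04,-0.01,0.01],"dr": [0,-0.014,0]}]'

```text
t: 11.65
ee_pos: [492.3, -148.6, 46.5]
orientation: [2.371, 0.378, -1.719]
ft_force: [8.5, 1.8, -3.7]
width: 32.4
```

```bash
python3 - <<'E'
from h import *
w=[((32.9-reach(a)-1.5,z,a),n) for a,z,n in ((14,1.5,5),(10,1.3,5))]
go(w)
E
```

```text
t 11.65 PX -23.44 PZ 1.69 Y -0.70 tilt 18.08 F x,y,z 8.6 -0.9 -3.7 M [ 0.29 -1.06 -0.04] w 32.4
[{"gripper": 20, "delta_pos": [0.04, -0.01, 0.01], "dr": [-0.0, -0.014, -0.001]}, {"gripper": 20, "delta_pos": [0.03, -0.02, 0.01], "dr": [-0.0, -0.014, -0.0]}, {"gripper": 20, "delta_pos": [0.04, -0.01, 0.01], "dr": [-0.0, -0.015, -0.001]}, {"gripper": 20, "delta_pos": [0.03, -0.02, 0.01], "dr": [-0.0, -0.014, -0.0]}, {"gripper": 20, "delta_pos": [0.04, -0.01, 0.01], "dr": [-0.0, -0.014, -0.001]}]
[{"gripper": 20, "delta_pos": [0.04, -0.0, 0.01], "dr": [-0.0, -0.014, 0.0]}, {"gripper": 20, "delta_pos": [0.03, -0.0, 0.01], "dr": [-0.0, -0.014, 0.0]}, {"gripper": 20, "delta_pos": [0.04, -0.0, 0.02], "dr": [-0.0, -0.014, 0.0]}, {"gripper": 20, "delta_pos": [0.04, -0.0, 0.01], "dr": [-0.0, -0.014, 0.0]}, {"gripper": 20, "delta_pos": [0.04, -0.0, 0.01], "dr": [-0.0, -0.014, 0.0]}]
```

Request:
apply_moves --increments '[{"gripper": 20,"delta_pos": [0.04,0,0.01],"dr": [0,-0.014,0]},{"gripper": 20,"delta_pos": [0.03,0,0.01],"dr": [0,-0.014,0]},{"gripper": 20,"delta_pos": [0.04,0,0.01],"dr": [0,-0.014,0]},{"gripper": 20,"delta_pos": [0.03,0,0.01],"dr": [0,-0.014,0]},{"gripper": 20,"delta_pos": [0.04,0,0.01],"dr": [0,-0.014,0]}]'

```text
t: 12.07
ee_pos: [492.5, -148.6, 44.6]
orientation: [2.304, 0.367, -1.796]
ft_force: [7.5, 2.2, -3.9]
width: 32.3
```

```bash
python3 - <<'E'
from h import *
w=[((32.9-reach(a)-1.5,z,a),n) for a,z,n in ((10,1.3,5),(6,1.1,5))]
go(w)
d=cam('wrist'); save('we',np.clip(d['img']*1.4,0,255).astype('uint8')[100:400,150:500])
E
```

```text
t 12.07 PX -24.87 PZ 1.43 Y -0.75 tilt 14.10 F x,y,z 7.8 -0.2 -3.9 M [ 0.34 -1.11  0.04] w 32.3
[{"gripper": 20, "delta_pos": [0.04, -0.02, 0.01], "dr": [-0.0, -0.014, -0.001]}, {"gripper": 20, "delta_pos": [0.03, -0.01, 0.02], "dr": [-0.0, -0.015, -0.0]}, {"gripper": 20, "delta_pos": [0.04, -0.02, 0.01], "dr": [-0.0, -0.014, -0.001]}, {"gripper": 20, "delta_pos": [0.04, -0.01, 0.02], "dr": [-0.0, -0.014, -0.0]}, {"gripper": 20, "delta_pos": [0.03, -0.02, 0.01], "dr": [-0.001, -0.015, -0.001]}]
[{"gripper": 20, "delta_pos": [0.04, 0.0, 0.01], "dr": [0.0, -0.014, 0.0]}, {"gripper": 20, "delta_pos": [0.04, 0.0, 0.0], "dr": [0.0, -0.014, 0.0]}, {"gripper": 20, "delta_pos": [0.04, 0.0, 0.01], "dr": [0.0, -0.014, 0.0]}, {"gripper": 20, "delta_pos": [0.04, 0.0, 0.01], "dr": [0.0, -0.013, 0.0]}, {"gripper": 20, "delta_pos": [0.04, 0.0, 0.0], "dr": [0.0, -0.014, 0.0]}]
```

View pics/we.png

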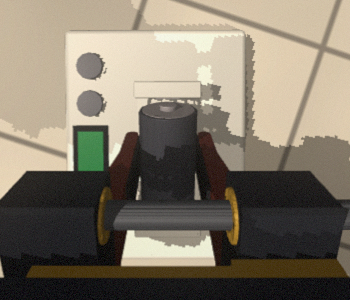

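Request:
apply_moves --increments '[{"gripper": 20,"delta_pos": [0.04,0,0.01],"dr": [0,-0.014,0]},{"gripper": 20,"delta_pos": [0.03,0,0.02],"dr": [0,-0.015,0]},{"gripper": 20,"delta_pos": [0.04,0,0.01],"dr": [0,-0.014,0]},{"gripper": 20,"delta_pos": [0.04,0,0.02],"dr": [0,-0.014,0]},{"gripper": 20,"delta_pos": [0.03,0,0.01],"dr": [0,-0.014,0]}]'

```text
t: 12.53
ee_pos: [492.5, -148.7, 42.7]
orientation: [2.234, 0.355, -1.871]
ft_force: [7.9, 2.6, -3.4]
width: 32.1
```

```bash
python3 - <<'E'
from h import *
w=[((32.9-reach(a)-1.5,z,a),n) for a,z,n in ((6,1.1,5),(2.5,0.9,5))]
go(w)
E
```

```text
t 12.53 PX -26.39 PZ 1.26 Y -0.81 tilt 10.08 F x,y,z 8.3 0.0 -3.4 M [ 0.38 -1.17 -0.02] w 32.1
[{"gripper": 20, "delta_pos": [0.04, -0.02, 0.01], "dr": [-0.0, -0.014, -0.001]}, {"gripper": 20, "delta_pos": [0.04, -0.01, 0.02], "dr": [-0.0, -0.014, -0.0]}, {"gripper": 20, "delta_pos": [0.04, -0.02, 0.01], "dr": [-0.0, -0.015, -0.001]}, {"gripper": 20, "delta_pos": [0.04, -0.02, 0.01], "dr": [-0.001, -0.014, -0.001]}, {"gripper": 20, "delta_pos": [0.04, -0.01, 0.01], "dr": [0.0, -0.014, -0.0]}]
[{"gripper": 20, "delta_pos": [0.04, -0.0, 0.0], "dr": [0.0, -0.012, -0.0]}, {"gripper": 20, "delta_pos": [0.04, -0.0, 0.0], "dr": [0.0, -0.013, -0.0]}, {"gripper": 20, "delta_pos": [0.03, -0.0, 0.0], "dr": [0.0, -0.012, -0.0]}, {"gripper": 20, "delta_pos": [0.04, -0.0, 0.0], "dr": [0.0, -0.012, -0.0]}, {"gripper": 20, "delta_pos": [0.04, -0.0, 0.0], "dr": [0.0, -0.012, -0.0]}]
```

Request:
apply_moves --increments '[{"gripper": 20,"delta_pos": [0.04,0,0.01],"dr": [0,-0.014,0]},{"gripper": 20,"delta_pos": [0.04,0,0.01],"dr": [0,-0.014,0]},{"gripper": 20,"delta_pos": [0.04,0,0.01],"dr": [0,-0.014,0]},{"gripper": 20,"delta_pos": [0.04,0,0.01],"dr": [0,-0.014,0]},{"gripper": 20,"delta_pos": [0.04,0,0.01],"dr": [0,-0.014,0]}]'

```text
t: 12.95
ee_pos: [492.5, -148.7, 40.6]
orientation: [2.162, 0.344, -1.942]
ft_force: [8.7, 2.7, -5.9]
width: 32.4
```

Request:
apply_moves --increments '[{"gripper": 20,"delta_pos": [0.04,0,0],"dr": [0,-0.012,0]},{"gripper": 20,"delta_pos": [0.04,0,0],"dr": [0,-0.012,0]},{"gripper": 20,"delta_pos": [0.03,0,0],"dr": [0,-0.012,0]},{"gripper": 20,"delta_pos": [0.04,0,0],"dr": [0,-0.012,0]},{"gripper": 20,"delta_pos": [0.04,0,0],"dr": [0,-0.012,0]}]'

```text
t: 13.37
ee_pos: [492.8, -148.6, 38.6]
orientation: [2.1, 0.334, -2.002]
ft_force: [7.5, 0.7, -4.1]
width: 32.8
```

```bash
python3 - <<'E'
from h import *
go([((-29.6,0.4,0),5)])
E
```

```text
t 13.37 PX -28.47 PZ 0.68 Y -0.78 tilt 2.71 F x,y,z 7.3 -1.7 -4.1 M [ 0.33 -1.27 -0.01] w 32.8
[{"gripper": 20, "delta_pos": [0.03, -0.02, 0.01], "dr": [-0.0, -0.009, -0.001]}, {"gripper": 20, "delta_pos": [0.03, -0.01, 0.01], "dr": [-0.0, -0.01, -0.0]}, {"gripper": 20, "delta_pos": [0.04, -0.02, 0.01], "dr": [-0.0, -0.009, -0.001]}, {"gripper": 20, "delta_pos": [0.03, -0.01, 0.0], "dr": [-0.001, -0.01, -0.0]}, {"gripper": 20, "delta_pos": [0.03, -0.02, 0.01], "dr": [0.0, -0.009, -0.001]}]
```

Request:
apply_moves --increments '[{"gripper": 20,"delta_pos": [0.03,0,0.01],"dr": [0,-0.009,0]},{"gripper": 20,"delta_pos": [0.03,0,0.01],"dr": [0,-0.01,0]},{"gripper": 20,"delta_pos": [0.03,0,0.01],"dr": [0,-0.009,0]},{"gripper": 20,"delta_pos": [0.03,0,0],"dr": [0,-0.01,0]},{"gripper": 20,"delta_pos": [0.03,0,0],"dr": [0,-0.009,0]}]'

```text
t: 13.78
ee_pos: [492.7, -148.6, 37.1]
orientation: [2.049, 0.326, -2.047]
ft_force: [7.0, 2.0, -3.3]
width: 32.5
```

```bash
python3 - <<'E'
from h import *
go([((-28.2,0,0),5)])
d=cam('wrist'); save('wf',np.clip(d['img']*1.4,0,255).astype('uint8')[120:400,150:500]);P=cloud(d)-O; X=P@UX;Y=P@UY;Z=P[...,2]
k=(np.abs(Y)<4)&(Z>5)&(Z<50)
print([(x,round(float(np.nanmedian(Z[k&(X>=x)&(X<x+1)])),1)) for x in range(14,46) if (k&(X>=x)&(X<x+1)).any()])
E
```

```text
t 13.78 PX -29.35 PZ 0.52 Y -0.77 tilt 0.04 F x,y,z 7.3 -0.3 -3.3 M [ 0.4  -1.34  0.04] w 32.5
[{"gripper": 20, "delta_pos": [0.01, -0.02, -0.02], "dr": [-0.0, -0.0, -0.001]}, {"gripper": 20, "delta_pos": [0.01, -0.01, -0.03], "dr": [-0.0, -0.0, -0.0]}, {"gripper": 20, "delta_pos": [0.01, -0.02, -0.02], "dr": [-0.0, -0.0, -0.001]}, {"gripper": 20, "delta_pos": [0.01, -0.01, -0.02], "dr": [-0.001, -0.001, -0.0]}, {"gripper": 20, "delta_pos": [0.01, -0.02, -0.03], "dr": [0.0, 0.0, -0.001]}]
[(14, 32.9), (15, 33.4), (16, 33.3), (17, 33.3), (18, 33.3), (19, 33.4), (20, 33.3), (21, 33.2), (22, 33.3), (23, 33.6), (24, 33.4), (25, 33.5), (26, 33.3), (27, 33.2), (28, 28.1), (29, 22.5), (30, 21.4), (31, 19.2), (32, 20.5), (33, 21.5), (34, 22.4), (35, 22.3), (36, 22.0), (37, 21.9), (38, 22.0), (39, 22.0), (40, 22.3), (41, 22.2), (42, 22.2), (43, 14.9)]
```

View pics/wf.png

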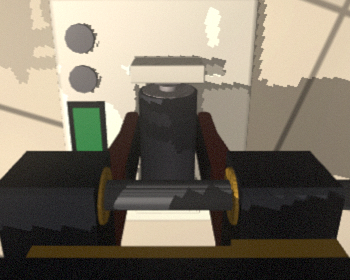

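Request:
apply_moves --increments '[{"gripper": 20,"delta_pos": [0.01,0,-0.03],"dr": [0,0,0]},{"gripper": 20,"delta_pos": [0.01,0,-0.04],"dr": [0,0,0]},{"gripper": 20,"delta_pos": [0.01,0,-0.04],"dr": [0,0,0]},{"gripper": 20,"delta_pos": [0,0,-0.04],"dr": [0,0,0]},{"gripper": 20,"delta_pos": [0,0,0],"dr": [0,0,0]}]'

```text
t: 14.25
ee_pos: [494.0, -148.1, 37.0]
orientation: [2.05, 0.326, -2.047]
ft_force: [6.2, 1.9, -1.8]
width: 32.6
```

```bash
python3 -c "
from h import *
where()"
```

```text
t 14.25 PX -27.92 PZ 0.35 Y -0.75 tilt 0.06 F x,y,z 6.5 -0.2 -1.8 M [ 0.27 -1.12  0.03] w 32.6
```

Request:
apply_moves --increments '[{"gripper": 20,"delta_pos": [0.01,0,-0.02],"dr": [0,0,0]},{"gripper": 20,"delta_pos": [0.01,0,-0.02],"dr": [0,0,0]},{"gripper": 20,"delta_pos": [0,0,-0.02],"dr": [0,0,0]},{"gripper": 20,"delta_pos": [0,0,0],"dr": [0,0,0]},{"gripper": 20,"delta_pos": [0,0,0],"dr": [0,0,0]}]'

```text
t: 14.67
ee_pos: [494.5, -148.0, 36.9]
orientation: [2.049, 0.326, -2.047]
ft_force: [6.4, 0.8, -0.5]
width: 32.1
```

```bash
python3 -c "
from h import *
where()"
```

```text
t 14.67 PX -27.44 PZ 0.24 Y -0.75 tilt 0.05 F x,y,z 6.3 -1.3 -0.5 M [ 0.28 -1.01  0.03] w 32.1
```

Request:
apply_moves --increments '[{"gripper": 20,"delta_pos": [0,0,-0.02],"dr": [0,0,0]},{"gripper": 20,"delta_pos": [0,0,-0.02],"dr": [0,0,0]},{"gripper": 20,"delta_pos": [0,0,-0.02],"dr": [0,0,0]},{"gripper": 20,"delta_pos": [0,0,0],"dr": [0,0,0]},{"gripper": 20,"delta_pos": [0,0,0],"dr": [0,0,0]}]'

```text
t: 15.08
ee_pos: [494.5, -147.9, 36.8]
orientation: [2.048, 0.327, -2.048]
ft_force: [5.5, -1.0, 0.9]
width: 32.5
```

```bash
python3 -c "
from h import *
where()"
```

```text
t 15.08 PX -27.41 PZ 0.23 Y -0.68 tilt -0.02 F x,y,z 4.9 -2.6 0.9 M [-0.11 -0.89  0.03] w 32.5
```

Request:
apply_moves --increments '[{"gripper": 45,"delta_pos": [0,0,0],"dr": [0,0,0]},{"gripper": 55,"delta_pos": [0,0,0],"dr": [0,0,0]},{"gripper": 65,"delta_pos": [0,0,0],"dr": [0,0,0]},{"gripper": 70,"delta_pos": [0,0,0],"dr": [0,0,0]},{"gripper": 70,"delta_pos": [0,0,0],"dr": [0,0,0]}]'

```text
t: 15.5
ee_pos: [492.3, -147.1, 36.1]
orientation: [2.044, 0.329, -2.054]
ft_force: [-0.5, -1.0, 0.1]
width: 60.4
```

```bash
python3 -c "
from h import *
where()"
```

```text
t 15.5 PX -29.33 PZ -0.39 Y 0.81 tilt -0.25 F x,y,z -0.8 -0.8 0.1 M [ 0.02  0.01 -0.01] w 60.4
```

Request:
apply_moves --increments '[{"gripper": 70,"delta_pos": [-0.5,0,0],"dr": [0,0,0]},{"gripper": 70,"delta_pos": [-1.5,0,0],"dr": [0,0,0]},{"gripper": 70,"delta_pos": [-2,0,0],"dr": [0,0,0]},{"gripper": 70,"delta_pos": [-3,0,0],"dr": [0,0,0]},{"gripper": 70,"delta_pos": [-3,0,0],"dr": [0,0,0]}]'

```text
t: 15.92
ee_pos: [492.3, -146.8, 137.1]
orientation: [2.044, 0.33, -2.055]
ft_force: [0.2, -0.6, 1.0]
width: 61.7
```

Request:
apply_moves --increments '[{"gripper": 70,"delta_pos": [-1,0,2],"dr": [0,0,0]},{"gripper": 70,"delta_pos": [0,0,2],"dr": [0,0,0]},{"gripper": 70,"delta_pos": [0,0,2],"dr": [0,0,0]},{"gripper": 70,"delta_pos": [0,0,1],"dr": [0,0,0]},{"gripper": 70,"delta_pos": [0,0,0],"dr": [0,0,0]}]'

```text
t: 16.33
ee_pos: [424.9, -169.1, 146.7]
orientation: [2.045, 0.328, -2.054]
ft_force: [0.5, 0.2, 0.3]
width: 61.7
```

```bash
python3 - <<'E'
from h import *
where()
d=cam('wrist'); im=cv2.resize(d['img'][30:260,200:440],None,fx=2.5,fy=2.5,interpolation=cv2.INTER_CUBIC); save('wg',np.clip(im*1.4,0,255).astype('uint8'));P=cloud(d)-O; X=P@UX;Y=P@UY;Z=P[...,2]
k=(np.abs(Y-1)<4)&(Z>5)&(Z<50)
print([(x,round(float(np.nanmedian(Z[k&(X>=x)&(X<x+2)])),1)) for x in range(-52,46,2) if (k&(X>=x)&(X<x+2)).any()])
k=(Z>18)&(Z<40)&(X>-25)&(X<25)&(np.abs(Y)<25)
for x in (-20,0,20):
    q=k&(np.abs(X-x)<4); print(x,np.percentile(Y[q],[1,99]))
E
```

```text
t 16.33 PX -100.19 PZ 110.23 Y 1.02 tilt -0.25 F x,y,z 0.5 -0.0 0.3 M [-0.04  0.01  0.04] w 61.7
[(-52, 21.4), (-50, 22.2), (-48, 22.3), (-46, 22.4), (-44, 22.5), (-42, 22.5), (-40, 18.4), (-38, 11.0), (-36, 22.5), (-34, 12.1), (-32, 22.7), (-30, 23.8), (-28, 32.6), (-26, 32.6), (-24, 33.3), (-22, 32.9), (-20, 32.9), (-18, 33.3), (-16, 32.9), (-14, 33.5), (-12, 33.0), (-10, 33.0), (-8, 32.9), (-6, 33.0), (-4, 33.0), (-2, 33.0), (0, 32.8), (2, 32.8), (4, 33.1), (6, 33.0), (8, 32.6), (10, 33.0), (12, 32.9), (14, 32.5), (16, 33.2), (18, 33.1), (20, 32.8), (22, 33.0), (24, 32.6), (26, 33.1), (28, 33.3), (30, 31.8), (32, 21.4), (34, 22.5), (36, 22.4), (38, 22.2), (40, 22.4), (42, 21.6)]
-20 [-14.59001293  17.42790792]
0 [-14.13838949  17.10063649]
20 [-14.793517    16.67904247]
```

View pics/wg.png

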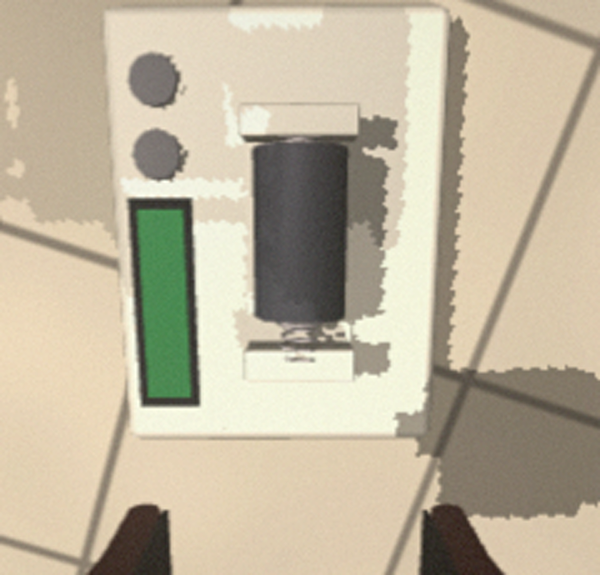

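```bash
python3 -c "
from h import *
print(ctrl.close_job())"
```

```text
the job is handed in; nothing more can be done
None
```

The cell is in the timer's bay with its nub towards the fixed contact. It is level and released, and I handed the job in at about 16.4 s.

- **How it went in:** I lowered the cell tilted about 26° and pressed the flat end against the spring contact. The disc went in about 9.5 mm at roughly 8.6 N. I then tipped the nub end down in small steps and eased forward until the fixed contact took part of the load (the push fell from about 6.3 to 4.9 N). Then I let go.
- **Forces:** No reading passed about 9 N along the bay or 6 N vertically, against the bay's 25 N limit. These were read at the end of each move, so brief peaks between readings would not show.
- **Seating:** The last wrist-camera depth check showed the cell's top about 33 mm above the bay floor along its whole length, as expected for a fully seated cell. The cell lies centred, with the nub against the fixed block and the spring compressed. The gripper is open and over 100 mm clear.
- **Disagreements:**
  - The cameras differed by up to about 4 mm on the timer's sideways position. I corrected this using the wrist camera's view of the gripped cell.
  - One early tilting move fell short by about 4°, 14 mm along the bay and 4 mm sideways. I fixed this above the bay before going in.
  - About 2.6 N of sideways force showed just before release. It dropped below 1 N once the gripper opened, when the tool also sprang back about 2 mm.
- **Not checked:** I did not re-photograph the other objects at the end. Nothing showed contact with them, and the arm passed well clear.

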